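Put the hat-biscuit mould away in the push-latch drawer

ROBOT

A 6-joint arm with a two-finger parallel gripper is mounted at the origin on the work surface. World frame = base frame: x ahead of the robot, y to its left, z up, the work surface at z = 0. Lengths are in m, angles in rad, forces in N, time in s.
With the tool pointing down it reaches from about 0.3 to 0.875 m from the base axis. Payload 4.2 kg.
Tool frame: the origin (TCP) lies midway between the tips of the shut fingers; the grasp point (between the pads) lies 19 mm behind it; z points along the fingers, y is the line along which they close (so a half turn about z gives the same grasp; the last joint's range is limited). The gripper opens to 85 mm and grips with 20 to 120 N. Pads are 22 mm wide; open, the fingers measure 114 mm over their backs; the gripper's body (76 mm by 85 mm) begins 54 mm behind the grasp point. The pads swing forward as they close: fully open they stand 13 mm farther back than shut.
Start: joints at [-1.179, 0.32, 1.565, -0, 1.257, -0.02], TCP at [0.23, -0.527, 0.231] pointing down, gripper open.
Joint ranges: [-3.11, 3.11], [-0.84, 2.01], [0.21, 2.61], [-1.34, 4.49], [0.05, 2.63], [-2.56, 2.56]. Speed limits (rad/s): [2.57, 2.57, 3.14, 3.14, 3.14, 3.14].

INTERFACE

Orientations are given as a unit quaternion [x, y, z, w].
In Python, from rig import observe, read_camera, close_job gives the robot as it stands. The module is installed in compiled form; this text tells all that it offers.
- The arm moves only by the tool play_rows, never from a script. Its argument "series" is a list of rows, each an object with "dp": the shift along the world's x, y, z as a fraction of full scale, a list of three; "rot": the turn, a rotation vector about the world's x, y, z as a fraction of full scale, a list of three; "hand": the opening, from -1 (shut) to 1 (fully open). In form: [{"dp": [tx, ty, tz], "rot": [ax, ay, az], "hand": hand}, ...]. A call has 1 to 12 rows; each row shifts and turns the commanded pose from where the row before left it; what a row does not reach is not made up. Full scale, the value 1, is 0.04 m for a shift and pi/2 rad for a turn. A row lasts 1/10 s, in which the tool goes at most 50 mm and 8.59 degrees, less where a joint would pass 70% of its speed; a pose out of reach is approached as far as the arm can. A call with a number of a shift or a turn outside -1 to 1 is refused whole. A call with a gripper value outside its range is refused whole. The fingers move at their own pace and stop on an object; the grip force is fixed at half the most. Time passes only in rows, so rows that do not move let the fingers close. It gives the time, the measured TCP pose, the force, the opening and the grip force at its end, in the units of the state.
- observe(): the state, without advancing time (a new reading comes with each control period).
- read_camera(name): name is "side" or "top"; returns a dict with "frame" (480x640x3 uint8, blue, green, red), "mtx" (3x3 intrinsics, pixels), "k1" (the pictures are not rectified: a ray, as slopes to the right and down, at radius r is drawn at 1 + k1 r^2 times it, then the intrinsics apply), "pose" (4x4, takes a point from camera to world coordinates). Camera axes: x right, y down, z forward; pixel columns grow to the right and rows downward; lengths in m; the calibration is good to about 2 mm. A picture is of the moment at which its call begins. There is no depth.
- close_job(): hands the job in; it is judged then, once.
The state is a dict: "time_s": time; "qpos": joint angles; "joint_velocities": joint speeds; "tau": joint torques, N m; "ee_pos": TCP position; "tool_rot": TCP orientation; "force": force on the tool from outside, world axes, zero at the start; "wrist_torque": the same for the moment, N m; "finger_gap": finger opening in m; "grip_force": force on a finger pad.
Only numpy, scipy, OpenCV 4.12 (cv2) and the standard library are available. Lean on these libraries where they do the work, as an engineer would, in place of code of your own. Each camera call takes 0.05 s, during which the arm holds its last target. There are 200 camera calls.

TASK

Press the push-to-open pad on top of the low green cabinet so that its handleless drawer springs out, then lower the round hat-biscuit mould gently into the drawer (do not drop it) so that it lies flat on the drawer floor. Let go of it and push the drawer shut until it latches and stays shut; leave the square mould, biscuits and other loose things where they are.

Things in the scene. Friction and masses are not known exactly. Their poses are not given: they have to be found in the camera images.
- cabinet: low green painted steel cabinet, fixed to the table, 200 deep x 250 wide x 102 mm high. Origin on the table under the middle of its front edge; its x axis points from the front to the back, y to its left seen from the robot (+y), z up. It may stand anywhere in the middle of the table, turned a little.
- latch_pad (a point): centre of the top face of the push-to-open pad: a square plain steel pad, 44 x 44 mm, standing 14 mm proud of the cabinet's top, 55 mm behind the front edge and 60 mm to the left (+y) of the middle. Its top is 116 mm above the table.
- latch (a joint): how far the pad is pressed down, 0 to 0.010 m; springy, from 2 N at rest to 4.5 N fully down. The drawer is let go at about 0.005 m (press it fully down to be sure). The pad comes up by itself.
- drawer (a joint): how far the drawer is out, m: about 0.002 shut and latched, 0.15 fully out. Released, a spring drives it out towards the robot (cabinet -x) in about 1 s and holds it there with 2 N. To shut it, push it in (2 to 5 N, about 8 N where the latch snaps, 5 to 20 mm before the end) until this reads 0 or less; its stop is at -0.006. Let go, it then stays at 0.002; not pushed far enough, it springs out again.
- drawer_front (a point): on the outer face of the drawer's plain wooden front (230 mm wide, 12 mm thick, from 6 to 90 mm above the table, no handle), in the middle of its width, 60 mm above the table. Moves with the drawer. Axes as the cabinet's: outwards is -x. When shut the outer face stands 20 mm before the carcass.
- drawer_floor (a point): centre of the drawer's inner floor, 11 mm above the table, on the drawer and moving with it; axes as the cabinet's. The inner space is 135 mm (x) by 160 mm (y); its end walls stand 44 mm, its side walls 54 mm above the floor, the wooden front 79 mm. 85.5 mm behind the outer face of the front.
- hat_mould_mid (a point): the round hat-biscuit mould, about 0.4 kg: dark cast-metal disc 100 mm across, 8 mm thick at the rim, rising as a low cone to 22 mm, with an upright round knob 26 mm in diameter on its axis from 22 to 64 mm above its underside. Point on the axis, half-way up (32 mm), z up. Hold it by the knob from above. It stands left or right of the cabinet, the square mould on the other side.
- bar_mould_mid (a point): the square mould: 90 x 90 mm dark cast-metal plate with three bars and the same knob, 64 mm high; point on its axis, half-way up. Not wanted: a bystander.
- oil: amber oil bottle, 68 mm in diameter, 190 mm high, origin at the centre of its underside. A bystander.
- spatula: spatula, 240 mm long, lying on the table along its x axis. A bystander.
- brush: brush, 200 mm long, lying on the table along its x axis. A bystander.
- biscuit_a: a loose hat-shaped biscuit, 90 mm across, 27 mm high, 30 g; origin at the centre of its underside. A bystander.
- biscuit_b: a loose hat-shaped biscuit, 90 mm across, 27 mm high, 30 g; origin at the centre of its underside. A bystander.
- biscuit_c: a loose hat-shaped biscuit, 90 mm across, 27 mm high, 30 g; origin at the centre of its underside. A bystander, standing on the rear of the cabinet's top.
Things that resemble listed ones, but are neither listed nor needed, are in the scene too. What is shaped like the part that bears hat_mould_mid but red is not meant.

How it is judged:
By the outcome, as a careful person would: the job done as asked, in the order asked, and still so for the second after the job is handed in, with the robot touching nothing.
It also fails if it takes over 70 s, if anything falls off the work surface, if the arm or the gripper's body presses on something with over 40 N, if the wrist force passes 120 N, or if a joint passes its speed limit or range.

## Working session

There is one attempt and no reset: what is moved stays moved. The work goes in short steps, Python scripts to look and compute and a tool call to move; the robot and the scene stay as the last step left them, time stands still between calls to the robot, and variables do not carry over. Pictures are saved under pics/ and viewed, at most 10 in all, crops included, and the job is handed in when it is done.

Besides the shell and the picture viewer there is one more tool, called as name(argument=value, ...), one argument or row to a line, values as JSON. play_rows: Moves the arm, as the interface text tells. Its arguments: {"type":"object","properties":{"series":{"type":"array","items":{"type":"object","properties":{"dp":{"type":"array","items":{"type":"number"}},"rot":{"type":"array","items":{"type":"number"}},"hand":{"type":"number"}}}}},"required":["series"]}

```bash
mkdir -p pics; cat > h.py <<'E'
import numpy as np, cv2
from rig import observe, read_camera
def ray(c,u,v):
    p=np.array([[[u,v]]],float)
    d=np.array([c['k1'],0,0,0,0])
    x,y=cv2.undistortPoints(p,c['mtx'],d)[0,0]
    T=np.array(c['pose']); return T[:3,3],T[:3,:3]@np.array([x,y,1.])
def onz(c,u,v,z):
    o,d=ray(c,u,v); return o+d*(z-o[2])/d[2]
def proj(c,P):
    T=np.linalg.inv(np.array(c['pose'])); P=np.atleast_2d(np.array(P,float))
    r=cv2.projectPoints(P,cv2.Rodrigues(T[:3,:3])[0],T[:3,3],np.array(c['mtx'],float),np.array([c['k1'],0,0,0,0]))[0]
    return r[:,0]
E
python3 - <<'E'
from h import *
for n in('top','side'):
    c=read_camera(n); cv2.imwrite(f'pics/{n}0.png',c['frame']); print(n,np.round(c['pose'],3).tolist(),c['mtx'][0][0],c['k1'])
print(observe())
E
```

```text
top [[-0.094, -0.974, 0.208, 0.226], [-0.996, 0.093, -0.017, 0.016], [-0.003, -0.208, -0.978, 1.543], [0.0, 0.0, 0.0, 1.0]] 624.2818574880476 0.010875284156826313
side [[-0.944, -0.215, 0.249, 0.251], [-0.328, 0.561, -0.76, 0.791], [0.024, -0.8, -0.6, 0.732], [0.0, 0.0, 0.0, 1.0]] 486.72736057231816 -0.09238317694945952
{'time_s': 0.1, 'qpos': array([-1.17900431e+00,  3.20226903e-01,  1.56557447e+00, -2.82428143e-05,
        1.25736601e+00, -2.00030149e-02]), 'joint_velocities': array([ 0.00153534,  0.00035943, -0.00457235,  0.00016516, -0.00044458,
        0.00025289]), 'tau': array([ 1.35573922e-03, -4.16409051e+01, -2.34705305e+01, -7.12196356e-05,
        4.90994687e-03, -1.71300132e-05]), 'ee_pos': array([ 0.22997577, -0.52654368,  0.23056016]), 'tool_rot': array([ 9.78876690e-01,  2.04450009e-01, -1.58723997e-04, -7.71318017e-04]), 'force': array([ 0.72540006, -0.04827103, -0.06434143]), 'wrist_torque': array([-0.01913034,  0.0065867 ,  0.02092226]), 'grip_force': 0.0, 'finger_gap': 0.08519835786921064}
```

View pics/top0.png

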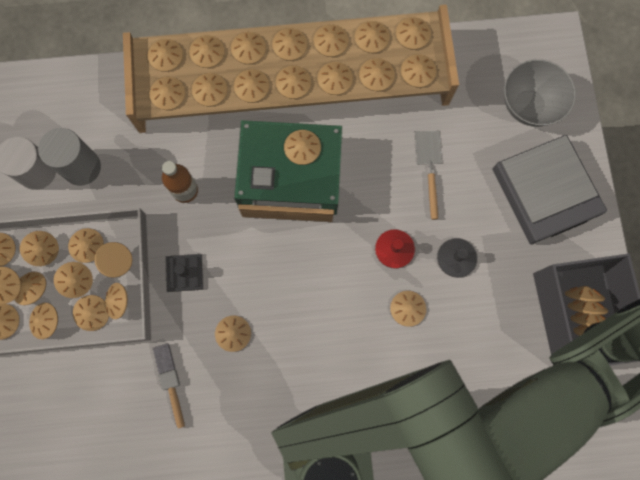

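View pics/side0.png

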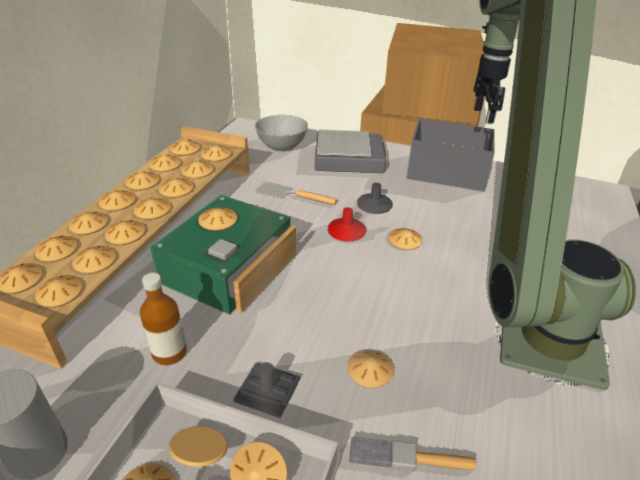

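The top view shows the green cabinet at (288,165) with its pad at (262,177). The dark round mould with a knob is at (457,258), a red lookalike is at (396,249), and the square mould is at (184,272). The candidates for the hat mould are the dark one and the red one. The dark cast-metal one fits the description, and red is explicitly excluded.

```bash
python3 - <<'E'
from h import *
c=read_camera('top'); s=read_camera('side'); f=c['frame']; hsv=cv2.cvtColor(f,cv2.COLOR_BGR2HSV)
a=cv2.resize(f[215:305,360:510],None,fx=4,fy=4,interpolation=2)
b=cv2.resize(s['frame'][165:255,315:430],None,fx=4,fy=4,interpolation=2)
H=360; im=np.hstack([a,b])[:, :]; im=cv2.resize(im,(800,int(800*im.shape[0]/im.shape[1])));cv2.imwrite('pics/crop.png',im)
# cabinet top: green mask
m=cv2.inRange(hsv,(60,60,20),(95,255,255)); m[:100]=0;m[230:]=0;m[:,:200]=0;m[:,370:]=0
cn=max(cv2.findContours(m,0,2)[0],key=cv2.contourArea)
P=np.array([onz(c,u,v,.102)[:2] for u,v in cn[:,0]]).astype(np.float32)
r=cv2.minAreaRect(P); print('cab',r,np.round(cv2.boxPoints(r),4).tolist())
q=cv2.approxPolyDP(cn,4,True)[:,0]; print(q.tolist(),[np.round(onz(c,u,v,.102)[:2],4).tolist() for u,v in q])
# pad
m=cv2.inRange(hsv,(0,0,90),(180,70,255)); m[:165]=0;m[190:]=0;m[:,:250]=0;m[:,275:]=0
cn=max(cv2.findContours(m,0,2)[0],key=cv2.contourArea)
P=np.array([onz(c,u,v,.116)[:2] for u,v in cn[:,0]]).astype(np.float32); print('pad',cv2.minAreaRect(P))
# mould
m=cv2.inRange(hsv,(0,0,0),(180,255,85)); 
for n,(x0,x1,y0,y1) in dict(hat=(430,505,230,285),bar=(160,225,245,300)).items():
    mm=np.zeros_like(m); mm[y0:y1,x0:x1]=m[y0:y1,x0:x1]; cn=max(cv2.findContours(mm,0,2)[0],key=cv2.contourArea)
    P=np.array([onz(c,u,v,.006)[:2] for u,v in cn[:,0]]).astype(np.float32); print(n,cv2.boundingRect(cn),cv2.minEnclosingCircle(P))
E
```

```text
cab ((0.7247455716133118, 0.026320911943912506), (0.2468530684709549, 0.20867761969566345), 81.38123321533203) [[0.6031000018119812, -0.08009999990463257], [0.8094000220298767, -0.11129999905824661], [0.8464000225067139, 0.13269999623298645], [0.6401000022888184, 0.164000004529953]]
[[241, 122], [237, 199], [335, 206], [340, 127]] [[0.8423, 0.1328], [0.6475, 0.1564], [0.6079, -0.0753], [0.8061, -0.1081]]
pad ((0.6933586001396179, 0.0918097198009491), (0.043223559856414795, 0.04242316260933876), 84.53429412841797)
hat (438, 239, 39, 38) ((0.47252270579338074, -0.37140363454818726), 0.04908280074596405)
bar (165, 254, 39, 38) ((0.4988386631011963, 0.31211668252944946), 0.061756037175655365)
```

View pics/crop.png

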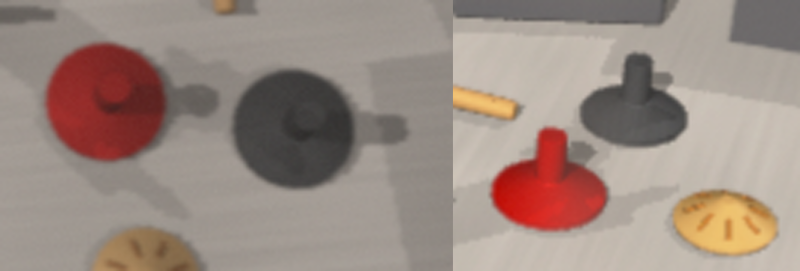

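The crop confirms it: the dark grey hat mould is at top (457,258) and side (375,200), about 98 mm across and knobbed. The red one is the decoy. I'll go over the pad with the fingers shut, turning the closing line onto the cabinet's y axis.

play_rows(
  series=[
    {"dp": [0.72,0.96,0],"rot": [0,0,-0.045],"hand": -1},
    {"dp": [0.72,0.96,0],"rot": [0,0,-0.045],"hand": -1},
    {"dp": [0.72,0.96,0],"rot": [0,0,-0.045],"hand": -1},
    {"dp": [0.72,0.96,0],"rot": [0,0,-0.045],"hand": -1},
    {"dp": [0.72,0.96,0],"rot": [0,0,-0.045],"hand": -1},
    {"dp": [0.72,0.96,0],"rot": [0,0,-0.045],"hand": -1},
    {"dp": [0.72,0.96,0],"rot": [0,0,-0.045],"hand": -1},
    {"dp": [0.72,0.96,0],"rot": [0,0,-0.045],"hand": -1},
    {"dp": [0.72,0.96,0],"rot": [0,0,0],"hand": -1},
    {"dp": [0.72,0.96,0],"rot": [0,0,0],"hand": -1},
    {"dp": [0.72,0.96,0],"rot": [0,0,0],"hand": -1},
    {"dp": [0.72,0.96,0],"rot": [0,0,0],"hand": -1},
  ],
)

```text
time_s: 1.4
ee_pos: [0.5766, -0.0643, 0.2313]
tool_rot: [0.997, -0.077, -0.0, 0.0]
force: [0.8, -1.0, 0.2]
finger_gap: -0.0001
grip_force: 0.0
```

play_rows(
  series=[
    {"dp": [0.73,0.985,0],"rot": [0,0,0],"hand": -1},
    {"dp": [0.73,0.985,0],"rot": [0,0,0],"hand": -1},
    {"dp": [0.73,0.985,0],"rot": [0,0,0],"hand": -1},
    {"dp": [0.73,0.985,0],"rot": [0,0,0],"hand": -1},
    {"dp": [0,0,-0.65],"rot": [0,0,0],"hand": -1},
    {"dp": [0,0,-0.65],"rot": [0,0,0],"hand": -1},
    {"dp": [0,0,-0.65],"rot": [0,0,0],"hand": -1},
    {"dp": [0,0,-0.5],"rot": [0,0,0],"hand": -1},
    {"dp": [0,0,0],"rot": [0,0,0],"hand": -1},
  ],
)

```text
time_s: 2.3
ee_pos: [0.6903, 0.0913, 0.1293]
tool_rot: [0.997, -0.077, -0.004, 0.001]
force: [-0.3, 0.7, -0.0]
finger_gap: -0.0002
grip_force: 0.0
```

play_rows(
  series=[
    {"dp": [0,0,-0.15],"rot": [0,0,0],"hand": -1},
    {"dp": [0,0,-0.15],"rot": [0,0,0],"hand": -1},
    {"dp": [0,0,-0.1],"rot": [0,0,0],"hand": -1},
    {"dp": [0,0,-0.1],"rot": [0,0,0],"hand": -1},
    {"dp": [0,0,-0.08],"rot": [0,0,0],"hand": -1},
    {"dp": [0,0,0],"rot": [0,0,0],"hand": -1},
    {"dp": [0,0,0],"rot": [0,0,0],"hand": -1},
  ],
)

```text
time_s: 3.0
ee_pos: [0.6931, 0.0914, 0.1108]
tool_rot: [0.997, -0.077, 0.001, -0.0]
force: [1.2, 0.5, 3.1]
finger_gap: 0.0002
grip_force: 1.4
```

play_rows(
  series=[
    {"dp": [0,0,-0.1],"rot": [0,0,0],"hand": -1},
    {"dp": [0,0,-0.06],"rot": [0,0,0],"hand": -1},
    {"dp": [0,0,0],"rot": [0,0,0],"hand": -1},
    {"dp": [0,0,0],"rot": [0,0,0],"hand": -1},
  ],
)

```text
time_s: 3.4
ee_pos: [0.6932, 0.0915, 0.1059]
tool_rot: [0.997, -0.077, 0.001, -0.0]
force: [-1.7, -1.5, 11.0]
finger_gap: -0.0002
grip_force: 5.5
```

play_rows(
  series=[
    {"dp": [0,0,0.5],"rot": [0,0,0],"hand": -1},
    {"dp": [0,0,0.9],"rot": [0,0,0],"hand": -1},
    {"dp": [0,0,0.9],"rot": [0,0,0],"hand": -1},
    {"dp": [-0.4,-0.95,0.6],"rot": [0,0,0],"hand": 1},
    {"dp": [-0.5,-1,0],"rot": [0,0,0],"hand": 1},
    {"dp": [-0.5,-1,0],"rot": [0,0,0],"hand": 1},
    {"dp": [-0.5,-1,0],"rot": [0,0,0],"hand": 1},
    {"dp": [-0.5,-1,0],"rot": [0,0,0],"hand": 1},
    {"dp": [-0.5,-1,0],"rot": [0,0,0],"hand": 1},
    {"dp": [-0.5,-1,0],"rot": [0,0,0],"hand": 1},
    {"dp": [-0.5,-1,0],"rot": [0,0,0],"hand": 1},
    {"dp": [-0.5,-1,0],"rot": [0,0,0],"hand": 1},
  ],
)

```text
time_s: 4.6
ee_pos: [0.5151, -0.2677, 0.2189]
tool_rot: [0.997, -0.077, -0.001, -0.0]
force: [1.1, 0.6, 0.4]
finger_gap: 0.0857
grip_force: 0.0
```

```bash
python3 - <<'E'
from h import *
c=read_camera('top'); cv2.imwrite('pics/top1.png',c['frame'])
s=read_camera('side'); cv2.imwrite('pics/side1.png',s['frame'])
# predicted projections of drawer floor corners, front corners
a=np.radians(-8.6);R=np.array([[np.cos(a),-np.sin(a)],[np.sin(a),np.cos(a)]])
F=np.array([.630,.041])
for x,y,z in [(-.17,.115,.09),(-.17,-.115,.09),(-.0845,0,.011)]:
    p=F+R@[x,y]; print(p,proj(c,[*p,z]),proj(s,[*p,z]))
h=[.4725,-.3714,.064]; print('knob',proj(c,h),proj(s,h))
E
```

```text
[0.47910798 0.18012799] [[232.56028073 269.92190113]] [[302.25471811 308.42483992]]
[ 0.44471485 -0.04728598] [[330.07777971 275.23827067]] [[353.40391948 243.93454881]]
[0.54645009 0.05363574] [[285.00889743 243.81156337]] [[293.75177897 288.5405758 ]]
knob [[462.54670109 252.89194391]] [[375.14630355 183.33322389]]
```

View pics/top1.png

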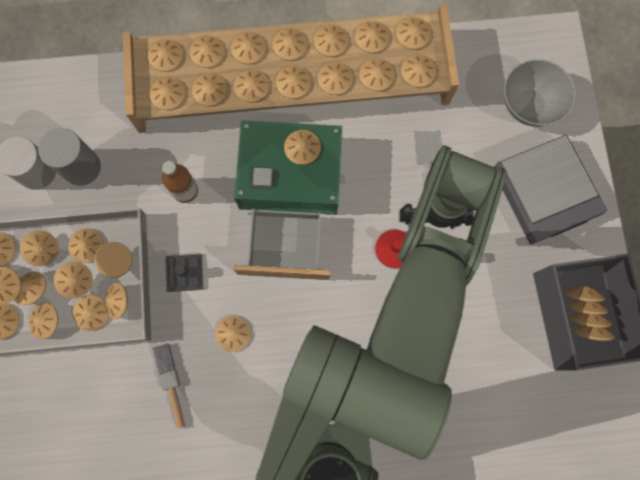

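The drawer is fully out, with its front's top edge at (234,272)–(330,277) and its floor centre at about (285,243), as predicted. Next is the dark mould.

play_rows(
  series=[
    {"dp": [-0.355,-0.865,0],"rot": [0,0,0],"hand": 1},
    {"dp": [-0.355,-0.865,0],"rot": [0,0,0],"hand": 1},
    {"dp": [-0.355,-0.865,0],"rot": [0,0,0],"hand": 1},
    {"dp": [0,0,-0.8],"rot": [0,0,0],"hand": 1},
    {"dp": [0,0,-0.8],"rot": [0,0,0],"hand": 1},
    {"dp": [0,0,-0.8],"rot": [0,0,0],"hand": 1},
    {"dp": [0,0,0],"rot": [0,0,0],"hand": 1},
    {"dp": [0,0,0],"rot": [0,0,0],"hand": 1},
  ],
)

```text
time_s: 5.5
ee_pos: [0.4742, -0.3698, 0.1236]
tool_rot: [0.997, -0.077, -0.0, -0.0]
force: [-0.4, 0.7, 0.2]
finger_gap: 0.0851
grip_force: 0.0
```

play_rows(
  series=[
    {"dp": [-0.04,-0.04,-0.5],"rot": [0,0,0],"hand": 1},
    {"dp": [0,0,-0.5],"rot": [0,0,0],"hand": 1},
    {"dp": [0,0,-0.5],"rot": [0,0,0],"hand": 1},
    {"dp": [0,0,-0.5],"rot": [0,0,0],"hand": 1},
    {"dp": [0,0,-0.25],"rot": [0,0,0],"hand": 1},
    {"dp": [0,0,0],"rot": [0,0,0],"hand": 1},
    {"dp": [0,0,0],"rot": [0,0,0],"hand": 1},
  ],
)

```text
time_s: 6.2
ee_pos: [0.4734, -0.3725, 0.0351]
tool_rot: [0.997, -0.077, 0.001, 0.001]
force: [0.8, 0.7, -0.2]
finger_gap: 0.0856
grip_force: 0.0
```

play_rows(
  series=[
    {"dp": [0,0,-0.06],"rot": [0,0,0],"hand": 1},
    {"dp": [0,0,0],"rot": [0,0,0],"hand": -1},
    {"dp": [0,0,0],"rot": [0,0,0],"hand": -1},
    {"dp": [0,0,0],"rot": [0,0,0],"hand": -1},
    {"dp": [0,0,0],"rot": [0,0,0],"hand": -1},
    {"dp": [0,0,0],"rot": [0,0,0],"hand": -1},
    {"dp": [0,0,0],"rot": [0,0,0],"hand": -1},
    {"dp": [0,0,0],"rot": [0,0,0],"hand": -1},
  ],
)

```text
time_s: 7.0
ee_pos: [0.4725, -0.3721, 0.0317]
tool_rot: [0.997, -0.077, 0.0, 0.0]
force: [-0.4, 1.3, 4.3]
finger_gap: 0.0248
grip_force: 59.8
```

play_rows(
  series=[
    {"dp": [0,0,0.2],"rot": [0,0,0],"hand": -1},
    {"dp": [0,0,0.5],"rot": [0,0,0],"hand": -1},
    {"dp": [0,0,0.7],"rot": [0,0,0],"hand": -1},
    {"dp": [0,0,0.7],"rot": [0,0,0],"hand": -1},
    {"dp": [0,0,0.7],"rot": [0,0,0],"hand": -1},
    {"dp": [0,0,0.4],"rot": [0,0,0],"hand": -1},
    {"dp": [0,0,0],"rot": [0,0,0],"hand": -1},
    {"dp": [0,0,0],"rot": [0,0,0],"hand": -1},
  ],
)

```text
time_s: 7.8
ee_pos: [0.4716, -0.3714, 0.1582]
tool_rot: [0.997, -0.077, -0.001, -0.001]
force: [-0.7, 0.2, -4.9]
finger_gap: 0.0245
grip_force: 59.5
```

play_rows(
  series=[
    {"dp": [0.1,0.5,0],"rot": [0,0,0],"hand": -1},
    {"dp": [0.16,0.9,0],"rot": [0,0,0],"hand": -1},
    {"dp": [0.16,0.9,0],"rot": [0,0,0],"hand": -1},
    {"dp": [0.16,0.9,0],"rot": [0,0,0],"hand": -1},
    {"dp": [0.16,0.9,0],"rot": [0,0,0],"hand": -1},
    {"dp": [0.16,0.9,0],"rot": [0,0,0],"hand": -1},
    {"dp": [0.16,0.9,0],"rot": [0,0,0],"hand": -1},
    {"dp": [0.16,0.9,0],"rot": [0,0,0],"hand": -1},
    {"dp": [0.16,0.9,0],"rot": [0,0,0],"hand": -1},
    {"dp": [0.16,0.9,0],"rot": [0,0,0],"hand": -1},
    {"dp": [0.16,0.9,0],"rot": [0,0,0],"hand": -1},
    {"dp": [0.15,0.9,0],"rot": [0,0,0],"hand": -1},
  ],
)

```text
time_s: 9.0
ee_pos: [0.5451, 0.0455, 0.1572]
tool_rot: [0.997, -0.077, -0.002, 0.0]
force: [-0.7, -1.2, -4.9]
finger_gap: 0.0247
grip_force: 59.8
```

play_rows(
  series=[
    {"dp": [0,0.7,0],"rot": [0,0,0],"hand": -1},
    {"dp": [0,0.3,0],"rot": [0,0,0],"hand": -1},
    {"dp": [0,0,0],"rot": [0,0,0],"hand": -1},
    {"dp": [0,0,0],"rot": [0,0,0],"hand": -1},
  ],
)

```text
time_s: 9.4
ee_pos: [0.5457, 0.0832, 0.1583]
tool_rot: [0.997, -0.077, -0.001, 0.001]
force: [-0.5, 0.3, -4.0]
finger_gap: 0.0247
grip_force: 60.0
```

```bash
python3 - <<'E'
from h import *
o=observe();print(o['ee_pos'],o['finger_gap'],o['qpos'])
s=read_camera('side'); c=read_camera('top')
im=np.hstack([s['frame'][120:360,150:450],c['frame'][120:360,170:400]])
cv2.imwrite('pics/carry.png',cv2.resize(im,None,fx=1.5,fy=1.5))
E
```

```text
[0.54568847 0.08321151 0.15834479] 0.02469602607002378 [ 1.31098261e-01  3.41615071e-01  1.72698828e+00 -1.20205427e-03
  1.07528751e+00  1.85585677e+00]
```

View pics/carry.png

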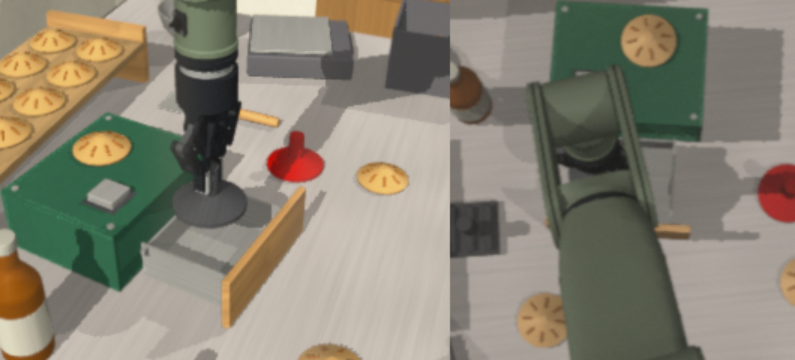

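The mould is held level above the drawer (side crop, about (210,205)), 30 mm too far to +y. I'll correct that, then lower it.

play_rows(
  series=[
    {"dp": [0.02,-0.37,0],"rot": [0,0,0],"hand": -1},
    {"dp": [0,-0.37,0],"rot": [0,0,0],"hand": -1},
    {"dp": [0,0,0],"rot": [0,0,0],"hand": -1},
    {"dp": [0,0,-0.4],"rot": [0,0,0],"hand": -1},
    {"dp": [0,0,-0.5],"rot": [0,0,0],"hand": -1},
    {"dp": [0,0,-0.5],"rot": [0,0,0],"hand": -1},
    {"dp": [0,0,-0.3],"rot": [0,0,0],"hand": -1},
    {"dp": [0,0,0],"rot": [0,0,0],"hand": -1},
    {"dp": [0,0,0],"rot": [0,0,0],"hand": -1},
  ],
)

```text
time_s: 10.4
ee_pos: [0.5477, 0.0543, 0.0918]
tool_rot: [0.997, -0.077, 0.0, -0.0]
force: [0.3, 0.7, -4.6]
finger_gap: 0.0245
grip_force: 60.1
```

```bash
python3 - <<'E'
from h import *
o=observe();print(o['ee_pos'],o['force'])
s=read_camera('side')
cv2.imwrite('pics/low.png',cv2.resize(s['frame'][160:340,200:400],None,fx=3,fy=3))
E
```

```text
[0.54765153 0.05425847 0.09180007] [ 0.25639867  0.73313657 -4.56186382]
```

View pics/low.png

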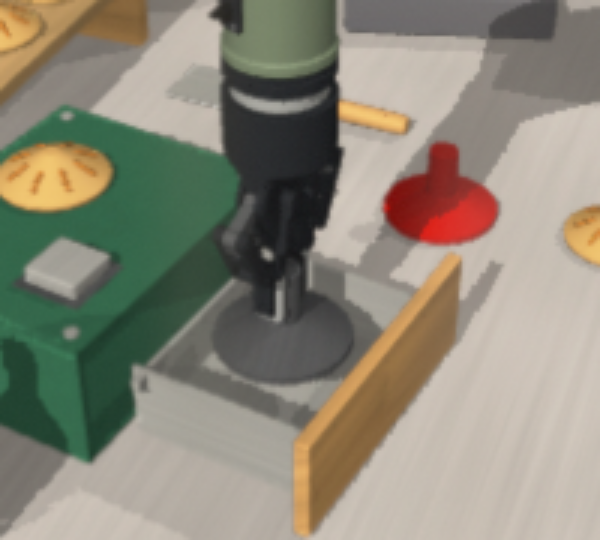

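The mould is over the middle of the drawer (side crop, about (283,340)) and clear of all walls, so I'll lower it further.

play_rows(
  series=[
    {"dp": [0,0,-0.2],"rot": [0,0,0],"hand": -1},
    {"dp": [0,0,-0.2],"rot": [0,0,0],"hand": -1},
    {"dp": [0,0,-0.2],"rot": [0,0,0],"hand": -1},
    {"dp": [0,0,-0.2],"rot": [0,0,0],"hand": -1},
    {"dp": [0,0,-0.15],"rot": [0,0,0],"hand": -1},
    {"dp": [0,0,-0.1],"rot": [0,0,0],"hand": -1},
    {"dp": [0,0,0],"rot": [0,0,0],"hand": -1},
    {"dp": [0,0,0],"rot": [0,0,0],"hand": -1},
  ],
)

```text
time_s: 11.25
ee_pos: [0.5473, 0.0545, 0.0494]
tool_rot: [0.997, -0.077, 0.0, 0.0]
force: [-0.6, -0.4, -4.3]
finger_gap: 0.0247
grip_force: 60.1
```

play_rows(
  series=[
    {"dp": [0,0,-0.06],"rot": [0,0,0],"hand": -1},
    {"dp": [0,0,-0.05],"rot": [0,0,0],"hand": -1},
    {"dp": [0,0,-0.04],"rot": [0,0,0],"hand": -1},
    {"dp": [0,0,-0.01],"rot": [0,0,0],"hand": -1},
    {"dp": [0,0,0],"rot": [0,0,0],"hand": -1},
    {"dp": [0,0,0],"rot": [0,0,0],"hand": -1},
  ],
)

```text
time_s: 11.85
ee_pos: [0.5472, 0.0544, 0.043]
tool_rot: [0.997, -0.077, 0.0, 0.0]
force: [-0.2, -0.1, -4.2]
finger_gap: 0.0249
grip_force: 60.1
```

play_rows(
  series=[
    {"dp": [0,0,-0.025],"rot": [0,0,0],"hand": -1},
    {"dp": [0,0,0],"rot": [0,0,0],"hand": -1},
    {"dp": [0,0,0],"rot": [0,0,0],"hand": -1},
  ],
)

```text
time_s: 12.15
ee_pos: [0.5474, 0.0545, 0.0427]
tool_rot: [0.997, -0.077, 0.0, -0.0]
force: [-2.7, -0.2, 3.9]
finger_gap: 0.0247
grip_force: 61.0
```

play_rows(
  series=[
    {"dp": [0,0,0],"rot": [0,0,0],"hand": 0.2},
    {"dp": [0,0,0],"rot": [0,0,0],"hand": 0.2},
    {"dp": [0,0,0],"rot": [0,0,0],"hand": 0.2},
    {"dp": [0,0,0],"rot": [0,0,0],"hand": 0.2},
    {"dp": [0,0,0.3],"rot": [0,0,0],"hand": 0.2},
    {"dp": [0,0,0.6],"rot": [0,0,0],"hand": 0.2},
    {"dp": [0,0,0.8],"rot": [0,0,0],"hand": 0.2},
    {"dp": [0,0,0.8],"rot": [0,0,0],"hand": 0.2},
    {"dp": [0,0,0.6],"rot": [0,0,0],"hand": 0.2},
  ],
)

```text
time_s: 13.05
ee_pos: [0.5478, 0.0545, 0.169]
tool_rot: [0.997, -0.077, 0.002, -0.0]
force: [0.4, -0.3, -0.5]
finger_gap: 0.0512
grip_force: 0.0
```

play_rows(
  series=[
    {"dp": [-0.67,0.1,0],"rot": [0,0,0],"hand": -1},
    {"dp": [-0.67,0.1,0],"rot": [0,0,0],"hand": -1},
    {"dp": [-0.67,0.1,0],"rot": [0,0,0],"hand": -1},
    {"dp": [-0.67,0.1,0],"rot": [0,0,0],"hand": -1},
    {"dp": [-0.67,0.1,0],"rot": [0,0,0],"hand": -1},
    {"dp": [0,0,0],"rot": [0,0,0],"hand": -1},
    {"dp": [0,0,0],"rot": [0,0,0],"hand": -1},
  ],
)

```text
time_s: 13.75
ee_pos: [0.4136, 0.0746, 0.1669]
tool_rot: [0.997, -0.077, 0.001, -0.0]
force: [0.0, -0.1, 0.2]
finger_gap: -0.0001
grip_force: 0.0
```

```bash
python3 - <<'E'
from h import *
o=observe();print(o['ee_pos'],o['force'],o['finger_gap'])
s=read_camera('side')
cv2.imwrite('pics/placed.png',cv2.resize(s['frame'][160:340,200:440],None,fx=3,fy=3))
print(proj(s,[.547,.0545,.075]))
E
```

```text
[0.41357578 0.07459204 0.16694408] [ 0.00777198 -0.11568997  0.16471842] -5.9379473082862044e-05
[[293.15122155 266.22674326]]
```

View pics/placed.png

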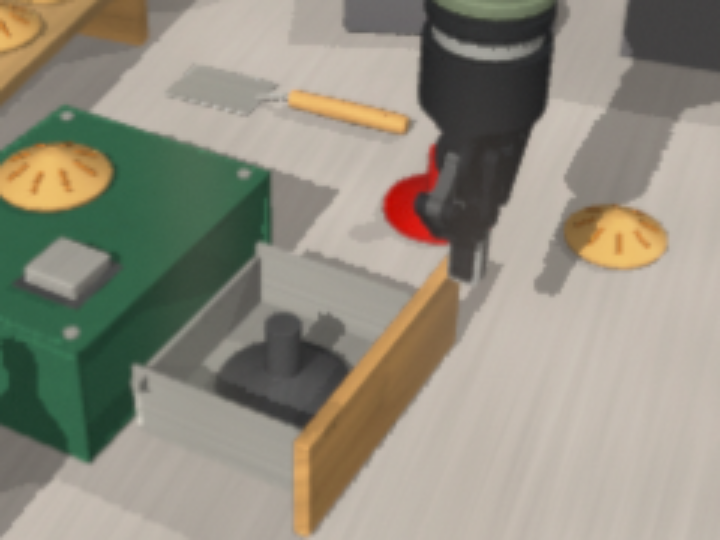

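The mould lies flat in the drawer, with its knob upright at crop (282,318), i.e. pixel (294,266) as predicted. I'll go down in front of the drawer and push.

play_rows(
  series=[
    {"dp": [0,0,-0.8],"rot": [0,0,0],"hand": -1},
    {"dp": [0,0,-0.8],"rot": [0,0,0],"hand": -1},
    {"dp": [0,0,-0.8],"rot": [0,0,0],"hand": -1},
    {"dp": [0,0,-0.6],"rot": [0,0,0],"hand": -1},
    {"dp": [0,0,0],"rot": [0,0,0],"hand": -1},
    {"dp": [0.4,-0.06,0],"rot": [0,0,0],"hand": -1},
    {"dp": [0.2,-0.03,0],"rot": [0,0,0],"hand": -1},
    {"dp": [0.1,-0.015,0],"rot": [0,0,0],"hand": -1},
    {"dp": [0.1,-0.015,0],"rot": [0,0,0],"hand": -1},
    {"dp": [0.1,-0.015,0],"rot": [0,0,0],"hand": -1},
    {"dp": [0,0,0],"rot": [0,0,0],"hand": -1},
  ],
)

```text
time_s: 14.9
ee_pos: [0.4492, 0.069, 0.0461]
tool_rot: [0.997, -0.077, -0.0, 0.0]
force: [-0.5, -0.3, -0.1]
finger_gap: -0.0
grip_force: 0.0
```

play_rows(
  series=[
    {"dp": [0.1,-0.015,0],"rot": [0,0,0],"hand": -1},
    {"dp": [0.1,-0.015,0],"rot": [0,0,0],"hand": -1},
    {"dp": [0.15,-0.023,0],"rot": [0,0,0],"hand": -1},
    {"dp": [0.2,-0.03,0],"rot": [0,0,0],"hand": -1},
    {"dp": [0.25,-0.038,0],"rot": [0,0,0],"hand": -1},
    {"dp": [0.25,-0.038,0],"rot": [0,0,0],"hand": -1},
    {"dp": [0.25,-0.038,0],"rot": [0,0,0],"hand": -1},
    {"dp": [0.25,-0.038,0],"rot": [0,0,0],"hand": -1},
    {"dp": [0.25,-0.038,0],"rot": [0,0,0],"hand": -1},
    {"dp": [0.25,-0.038,0],"rot": [0,0,0],"hand": -1},
    {"dp": [0.25,-0.038,0],"rot": [0,0,0],"hand": -1},
    {"dp": [0.25,-0.038,0],"rot": [0,0,0],"hand": -1},
  ],
)

```text
time_s: 16.1
ee_pos: [0.5509, 0.0532, 0.0456]
tool_rot: [0.997, -0.077, -0.001, 0.0]
force: [-5.8, -0.4, 2.8]
finger_gap: -0.0003
grip_force: 0.0
```

play_rows(
  series=[
    {"dp": [0.25,-0.038,0],"rot": [0,0,0],"hand": -1},
    {"dp": [0.25,-0.038,0],"rot": [0,0,0],"hand": -1},
    {"dp": [0.2,-0.03,0],"rot": [0,0,0],"hand": -1},
    {"dp": [0.15,-0.023,0],"rot": [0,0,0],"hand": -1},
    {"dp": [0.1,-0.015,0],"rot": [0,0,0],"hand": -1},
    {"dp": [0.1,-0.015,0],"rot": [0,0,0],"hand": -1},
    {"dp": [0.1,-0.015,0],"rot": [0,0,0],"hand": -1},
    {"dp": [0,0,0],"rot": [0,0,0],"hand": -1},
  ],
)

```text
time_s: 16.9
ee_pos: [0.5973, 0.0463, 0.0452]
tool_rot: [0.997, -0.077, -0.001, 0.0]
force: [-4.1, 0.6, -1.2]
finger_gap: -0.0002
grip_force: 0.0
```

play_rows(
  series=[
    {"dp": [0.07,-0.01,0],"rot": [0,0,0],"hand": -1},
    {"dp": [0.07,-0.01,0],"rot": [0,0,0],"hand": -1},
    {"dp": [0.06,-0.01,0],"rot": [0,0,0],"hand": -1},
    {"dp": [0,0,0],"rot": [0,0,0],"hand": -1},
  ],
)

```text
time_s: 17.3
ee_pos: [0.6035, 0.0453, 0.0452]
tool_rot: [0.997, -0.077, -0.002, 0.0]
force: [-6.7, 0.0, 0.8]
finger_gap: 0.0003
grip_force: 0.0
```

play_rows(
  series=[
    {"dp": [0.06,-0.01,0],"rot": [0,0,0],"hand": -1},
    {"dp": [0.05,-0.007,0],"rot": [0,0,0],"hand": -1},
    {"dp": [0,0,0],"rot": [0,0,0],"hand": -1},
  ],
)

```text
time_s: 17.6
ee_pos: [0.6033, 0.0453, 0.045]
tool_rot: [0.997, -0.077, -0.007, 0.0]
force: [-18.2, 2.4, 7.9]
finger_gap: -0.0002
grip_force: 0.0
```

The hard stop is reached (18 N, no further travel), so I'll back off and check.

play_rows(
  series=[
    {"dp": [-0.15,0.023,0],"rot": [0,0,0],"hand": -1},
    {"dp": [-0.3,0.045,0],"rot": [0,0,0],"hand": -1},
    {"dp": [-0.8,0.12,0],"rot": [0,0,0],"hand": -1},
    {"dp": [-0.8,0.12,0],"rot": [0,0,0],"hand": -1},
    {"dp": [-0.8,0.12,0],"rot": [0,0,0],"hand": -1},
    {"dp": [-0.8,0.12,0],"rot": [0,0,0],"hand": -1},
    {"dp": [-0.8,0.12,0],"rot": [0,0,0],"hand": -1},
    {"dp": [0,0,0.9],"rot": [0,0,0],"hand": -1},
    {"dp": [0,0,0.9],"rot": [0,0,0],"hand": -1},
    {"dp": [0,0,0.9],"rot": [0,0,0],"hand": -1},
    {"dp": [0,0,0.9],"rot": [0,0,0],"hand": -1},
    {"dp": [0,0,0],"rot": [0,0,0],"hand": -1},
  ],
)

```text
time_s: 18.8
ee_pos: [0.4361, 0.072, 0.1953]
tool_rot: [0.997, -0.077, 0.007, -0.001]
force: [0.3, 0.2, -0.1]
finger_gap: -0.0
grip_force: 0.0
```

```bash
python3 - <<'E'
from h import *
s=read_camera('side'); cv2.imwrite('pics/end.png',s['frame']); print(observe()['ee_pos'],observe()['force'])
E
```

```text
[0.43425864 0.07179316 0.19277983] [ 0.23665015  0.93245169 -0.09203979]
```

View pics/end.png

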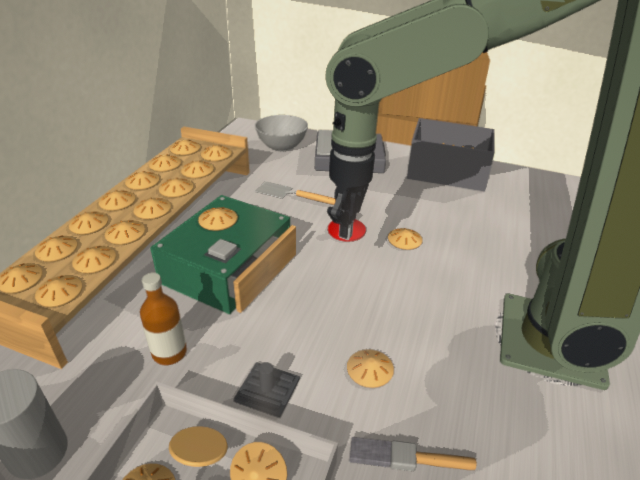

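The drawer is shut, its front at (265,268) as at the start, more than 1 s after the push. The other things are unmoved and the arm is clear.

```bash
python3 -c "from rig import close_job; print(close_job())"
```

```text
the job is handed in; nothing more can be done
None
```

Job handed in: the dark hat mould lies flat in the drawer, the drawer was pushed to its stop and was still shut over a second later, and the other loose things were left where they were.

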